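# Build up the cutter arbor and lock its quick retainer

## Robot

A 6-joint arm with a two-finger parallel gripper is mounted at the origin on a cart in front of the work surface, level with it; the furniture and walls round the work are solid. World frame = base frame: x ahead of the robot, y to its left, z up, the work surface at z = 0. Lengths are in mm, angles in rad, forces in N, time in s.
With the tool pointing down it reaches from about 275 to 825 mm from the base axis. Payload 4.9 kg.
Tool frame: the origin (TCP) lies at the very end of the fingers, on their centre line; the grasp point (between the pads) lies 19 mm behind it; z points along the fingers, y is the line along which they close (so a half turn about z gives the same grasp; the last joint's range is limited). The gripper opens to 85 mm and grips with 20 to 120 N. Pads are 22 mm wide; open, the fingers measure 114 mm over their backs; the gripper's body (76 mm by 85 mm) begins 54 mm behind the grasp point. The pads swing forward as they close: fully open they stand 13 mm farther back than shut.
Start: joints at [1.078, 0.326, -0.193, 1.052, 0, 1.437], TCP at [193.128, 514.995, 231.281] pointing down, gripper open.
Joint ranges: [-2.65, 2.65], [-0.97, 1.79], [-1.3, 1.35], [-1.93, 2.1], [-1.47, 1.37], [-3.14, 3.14]. Speed limits (rad/s): [2.57, 2.57, 3.14, 3.14, 3.14, 3.14].

## Interface

Orientations are given as a unit quaternion [w, x, y, z].
In Python, from bench import observe, grab_frame, job_done gives the robot as it stands. The module is installed in compiled form; this text tells all that it offers.
- The arm moves only by the tool send_rows, never from a script. Its arguments are lists of equal length, an entry for each row: "slide": the shift along the tool's x, y, z in cm, a list of three; "turn": the turn, a rotation vector about the tool's x, y, z in rad, a list of three; "grip": the closure, from -1 (fully open) to 1 (shut). In form: {"slide": [[x, y, z], ...], "turn": [[wx, wy, wz], ...], "grip": [grip, ...]}. A call has 1 to 10 rows; each row is the pose to reach, as a shift and turn from the pose commanded when the call began, along the tool's axes at that moment; what a row does not reach only later rows make up. A row lasts 1/8 s, in which the tool goes at most 62.5 mm and 10.7 degrees, less where a joint would pass 70% of its speed; a pose out of reach is approached as far as the arm can. A call with a gripper value outside its range is refused whole. The fingers move at their own pace and stop on an object; the grip force is fixed at half the most. Time passes only in rows, so rows that repeat a pose let the fingers close. It gives the time, the measured TCP pose, the force, the opening and the grip force at its end, in the units of the state.
- observe(): the state, without advancing time (a new reading comes with each control period).
- grab_frame(name): name is "scene" or "top"; returns a dict with "frame" (480x640x3 uint8, red, green, blue), "vertical_fov" (degrees; the focal length in pixels is half the picture's height over the tangent of half this angle, whatever the lens; pixels are square), "cx", "cy" (the principal point, pixels), "origin" and "rotation" of the camera in the world. Camera axes: x right, y down, z forward; pixel columns grow to the right and rows downward; lengths in mm; the calibration is good to about 2 mm. A picture is of the moment at which its call begins. There is no depth.
- job_done(): hands the job in; it is judged then, once.
The state is a dict: "t": time; "joint_positions": joint angles; "joint_vel": joint speeds; "joint_efforts": joint torques, N m; "tcp_pos": TCP position; "tool_rot": TCP orientation; "force": force on the tool from outside, world axes, zero at the start; "ft_torque": the same for the moment, N m; "finger_gap": finger opening in mm; "finger_force": force on a finger pad.
Only numpy, scipy, OpenCV 4.12 (cv2) and the standard library are available. Lean on these libraries where they do the work, as an engineer would, in place of code of your own. Each camera call takes 0.05 s, during which the arm holds its last target. There are 200 camera calls.

## Task

Finish setting up the moulder arbor in its stand: slide the brass spacer onto the guide bearing, then the steel keyed washer with its two keys down in the arbor's slots, then the red retainer, pushed down against the spring and turned clockwise until it springs up into its notches and stays locked by itself. Feel for the slots with a light touch and never lean hard on the arbor; leave the block plane, the try square and the screwdriver where they lie.

Things in the scene. Friction and masses are not known exactly. Their poses are not given: they have to be found in the camera images.
- setting_stand: plywood stand, 110 x 110 x 22 mm, screwed to the bench; origin under its centre, axes along its sides. A steel arbor, 30 mm in diameter, stands upright in it. Low on the arbor is a blue cutter, 98 mm across, up to 40 mm above the bench; over that the guide bearing, 62 mm across, 50 to 66 mm above the bench
- arbor_top (a point): centre of the arbor's flat top, 110 mm above the bench, rim bevelled 2 mm; axes of the stand, z up. Two opposite slots, 9 mm wide, 5.5 mm deep, mouths flared 1.5 mm, run from the top down to 70 mm above the bench. A brake holds the arbor; its angle is not measured: the line through the slots lies anywhere from 0.2 to 1.7 rad counter-clockwise (from above) of the x axis
- lock_groove (a point): point on the arbor's axis at the roof of the notches, 100 mm above the bench; axes of the stand. A groove runs round under the arbor's head, its floor 89 mm above the bench. Its roof, clockwise seen from above from each slot (0 deg): a land 3 mm lower than the notch up to 47 deg, the notch from 47 to 103 deg, then a solid stop
- bearing_seat (a joint): travel (m) of the guide bearing down the arbor on its wave spring: 0 is up, 0.009 the end. About 4 N starts it, then 1.6 N per mm; the stacked parts' weight does 2 to 3 N of that. Reads about 0.003 with the retainer locked in the notches, 0.006 with its lugs just under the lands
- spacer_center (a point): centre, half-way up, of the brass spacer: a plain round ring, outside 46 mm, bore 32 mm, 14 mm high, lying flat on the bench; z up. On the bearing its centre is 37 mm below arbor_top
- washer_center (a point): centre, half-way up, of the steel keyed washer: a round ring, outside 54 mm, bore 32 mm, 10 mm high, flat on the bench, z up. Two keys, 6 mm wide, on its x axis (+x and -x) reach inward to 10.5 mm from the centre, in the upper 5 mm of its height: the bore goes 5 mm over the arbor before they meet the top. On the spacer its centre is 25 mm below arbor_top
- retainer_center (a point): centre, half-way up, of the red retainer: a ring 20 mm high, bore 32, outside 58, two flats 50 mm apart facing +y and -y (grip there), flat on the bench, z up. Two lugs on its x axis (white marks on top), 6 mm wide, 8 to 13 mm above its underside, reach inward to 10.5 mm from the centre and pass down the slots. It meets the washer with its centre 10 mm below arbor_top
- retainer_top (a point): centre of the retainer's upper face. To lock: from where it meets the washer push it 6 to 8 mm further down (11 to 15 N), so that the lugs pass below the lands, hold it there and turn it clockwise from above by about 75 deg (1.3 rad); let go, it rises into the notches, its centre then 13 mm below arbor_top, and stays
- block_plane: bystander: low-angle block plane, 52 x 165 x 63 mm, origin under its centre
- try_square: bystander: try square, 100 x 173 x 19 mm, origin under its centre
- screwdriver: bystander: screwdriver with red handle, 208 mm long, origin under its centre
Things that resemble listed ones, but are neither listed nor needed, are in the scene too. Several things look just like the part that bears retainer_center: the one meant starts farthest to the robot's left. There is more than one size of the part that bears washer_center; the job needs the smaller.

How it is judged:
By the outcome, as a careful person would: the job done as asked, in the order asked, and still so for the second after the job is handed in, with the robot touching nothing.
It also fails if it takes over 72 s, if anything falls off the work surface, if the arm or the gripper's body presses on something with over 40 N, if the wrist force passes 120 N, or if a joint passes its speed limit or range.

## Working session

There is one attempt and no reset: what is moved stays moved. The work goes in short steps, Python scripts to look and compute and a tool call to move; the robot and the scene stay as the last step left them, time stands still between calls to the robot, and variables do not carry over. Pictures are saved under pics/ and viewed, at most 10 in all, crops included, and the job is handed in when it is done.

Besides the shell and the picture viewer there is one more tool, called as a command line: name --argument value ..., lists and objects as JSON in quotes. send_rows: Moves the arm, as the interface text tells. Its arguments: {"type":"object","properties":{"slide":{"type":"array","items":{"type":"array","items":{"type":"number"}}},"turn":{"type":"array","items":{"type":"array","items":{"type":"number"}}},"grip":{"type":"array","items":{"type":"number"}}},"required":["slide","turn","grip"]}

```bash
mkdir -p pics
cat > h.py <<'E'
import numpy as np, cv2
from bench import observe, grab_frame, job_done
def K(f):
    F=240/np.tan(np.radians(f["vertical_fov"])/2); return F,f["cx"],f["cy"]
def ray(f,u,v,z):
    F,cx,cy=K(f); d=np.array(f["rotation"])@np.array([(u-cx)/F,(v-cy)/F,1.]); o=np.array(f["origin"])
    return o+d*(z-o[2])/d[2]
def proj(f,p):
    F,cx,cy=K(f); q=np.array(f["rotation"]).T@(np.array(p,float)-np.array(f["origin"])); return F*q[0]/q[2]+cx,F*q[1]/q[2]+cy
E
python3 - <<'E'
from h import *
for n in("scene","top"):
    f=grab_frame(n); cv2.imwrite(f"pics/{n}0.png",f["frame"][:,:,::-1]); np.save(n+"0.npy",f,allow_pickle=True)
    print(n,f["vertical_fov"],f["cx"],f["cy"],f["origin"],np.round(f["rotation"],3).tolist())
print(observe())
E
```

```text
scene 47.36869648544524 314.85661387127294 250.6014263420371 [ 164.9526088  -779.88096237  679.01101852] [-0.464, 0.856, -0.197, 0.113]
top 52.56342563859103 318.95597801404773 244.02089592864758 [ 543.33744946   43.46200957 1074.39115133] [0.013, -0.705, 0.709, -0.002]
{'t': 0.1, 'joint_positions': array([ 1.07779910e+00,  3.26879033e-01, -1.93488057e-01,  1.05201260e+00,
        4.33600444e-05,  1.43658783e+00]), 'joint_vel': array([ 7.12844247e-04, -2.14266648e-03,  3.18885820e-03, -3.71846134e-05,
       -6.18915368e-05,  1.27379360e-03]), 'joint_efforts': array([ 5.34154078e-04, -4.44237578e+01,  2.63038319e+01,  7.90529157e-03,
       -1.43613161e-04,  5.89952620e-06]), 'tcp_pos': array([192.85657772, 514.51585885, 230.57351527]), 'tool_rot': array([-2.64846778e-04,  1.78433650e-01,  9.83951628e-01, -7.46382041e-04]), 'force': array([ 0.25884149, -0.09165914, -0.35497439]), 'ft_torque': array([0.04501556, 0.02691385, 0.0020004 ]), 'finger_force': 0.0, 'finger_gap': 85.71960975655735}
```

View pics/scene0.png

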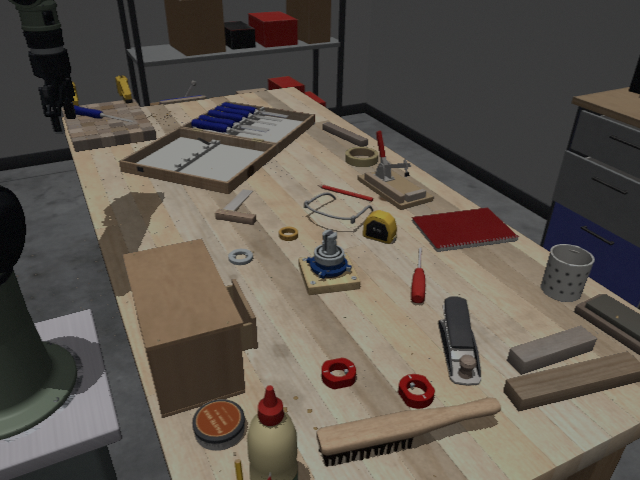

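View pics/top0.png

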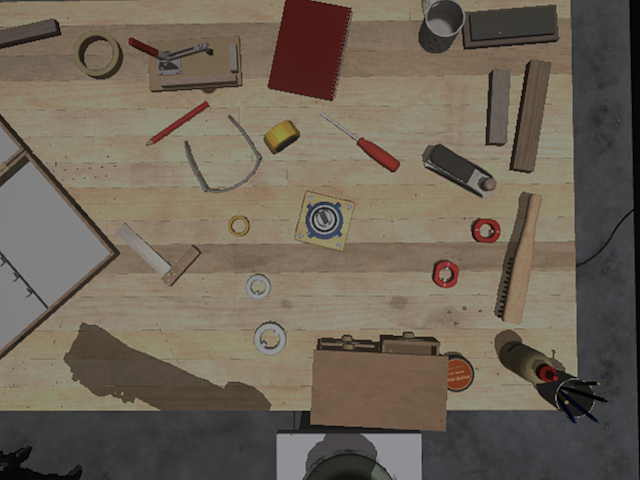

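The top view shows these candidates:
- Spacer: brass ring at (239,226). The tape roll at (98,55) resembles it.
- Washers: steel rings at (258,287), the smaller, and (269,338), the larger.
- Retainers: red rings at (445,273), farther left, and (487,230).
- Arbor: at (325,220).

I choose (239,226), (258,287) and (445,273), and check them in a close crop.

```bash
cat > m.py <<'E'
from h import *
f=grab_frame("top"); I=f["frame"]
c=[(239,226),(258,287),(445,273),(325,220),(269,338),(487,230)]
t=[cv2.resize(I[v-25:v+25,u-25:u+25],(260,260),interpolation=cv2.INTER_CUBIC) for u,v in c]
cv2.imwrite("pics/crop1.png",np.vstack([np.hstack(t[:3]),np.hstack(t[3:])])[:,:,::-1])
h=cv2.cvtColor(I,cv2.COLOR_RGB2HSV).astype(int)
H,S,V=h[...,0],h[...,1],h[...,2]
red=((H<8)|(H>172))&(S>150)&(V>60); steel=(S<40)&(V>110); brass=(H>15)&(H<32)&(S>130)
for n,m,(u,v),z in [("spacer",brass,c[0],14),("washer",steel,c[1],10),("bigwasher",steel,c[4],10),("ret",red,c[2],20),("ret2",red,c[5],20)]:
    w=np.zeros_like(m); w[v-22:v+23,u-22:u+23]=m[v-22:v+23,u-22:u+23]
    cs,_=cv2.findContours(w.astype(np.uint8),cv2.RETR_EXTERNAL,cv2.CHAIN_APPROX_NONE)
    k=max(cs,key=cv2.contourArea)[:,0,:]
    P=np.array([ray(f,a,b,z)[:2] for a,b in k]).astype(np.float32)
    (x,y),r=cv2.minEnclosingCircle(P)
    hull=cv2.fitEllipse(P)
    print(n,len(k),"circ",round(x,1),round(y,1),"d",round(2*r,1),"ell",np.round(hull[0],1),np.round(hull[1],1), "px",k.mean(0).round(1))
E
python3 m.py
```

```text
Traceback (most recent call last):
  File "m.py", line 13, in <module>
    P=np.array([ray(f,a,b,z)[:2] for a,b in k]).astype(np.float32)
                ~~~^^^^^^^^^
  File "h.py", line 6, in ray
    F,cx,cy=K(f); d=np.array(f["rotation"])@np.array([(u-cx)/F,(v-cy)/F,1.]); o=np.array(f["origin"])
                    ~~~~~~~~~~~~~~~~~~~~~~~^~~~~~~~~~~~~~~~~~~~~~~~~~~~~~~~~
ValueError: matmul: Input operand 1 has a mismatch in its core dimension 0, with gufunc signature (n?,k),(k,m?)->(n?,m?) (size 3 is different from 4)
```

View pics/crop1.png

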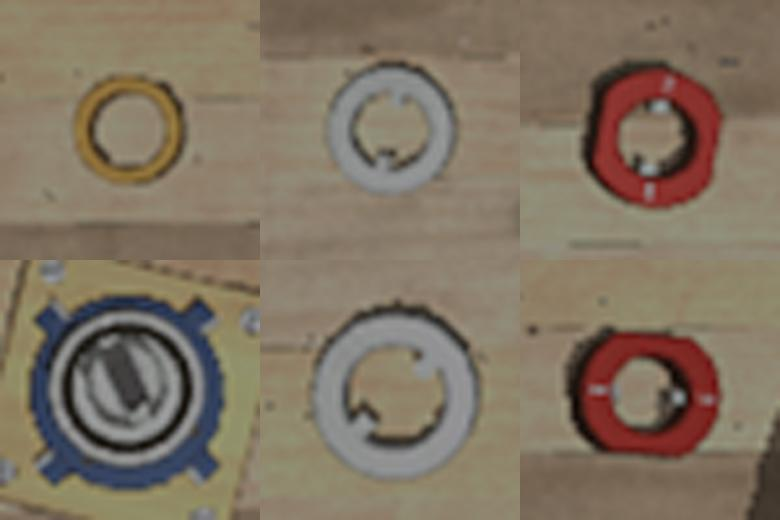

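The crop confirms the choices. The spacer is the plain ring. The washer is the smaller one, with keys at crop (398,100) and (388,158). The retainer's white marks are at (668,85) and (650,190). The arbor has a dark band on its top. The camera rotation turns out to be a quaternion, so I fix that.

```bash
cat > h.py <<'E'
import numpy as np, cv2
from scipy.spatial.transform import Rotation as R
from bench import observe, grab_frame, job_done
def K(f):
    return 240/np.tan(np.radians(f["vertical_fov"])/2),f["cx"],f["cy"]
def M(f):
    return R.from_quat(f["rotation"],scalar_first=True).as_matrix()
def ray(f,u,v,z):
    F,cx,cy=K(f); d=M(f)@np.array([(u-cx)/F,(v-cy)/F,1.]); o=np.array(f["origin"])
    return o+d*(z-o[2])/d[2]
def proj(f,p):
    F,cx,cy=K(f); q=M(f).T@(np.array(p,float)-np.array(f["origin"])); return F*q[0]/q[2]+cx,F*q[1]/q[2]+cy
def ang(p,q): return np.arctan2(*(q-p)[:2][::-1])
E
cat >> m.py <<'E'
cr=lambda i,x,y:(c[i][0]-25+(x+.5)/5.2-.5,c[i][1]-25+(y+.5)/5.2-.5)
for n,i,a,b,z in[("washerkeys",1,(138,100),(128,158),10),("retmarks",2,(148,85),(130,190),20),("slotband",3,(100,85),(150,145),110)]:
    p,q=ray(f,*cr(i,*a),z),ray(f,*cr(i,*b),z); print(n,p.round(1),q.round(1),"mid",((p+q)/2).round(1),"ang",ang(p,q).round(3))
g=grab_frame("scene"); J=g["frame"]
t1=cv2.resize(I[205:240,307:342],(400,400),interpolation=cv2.INTER_CUBIC); 
t2=cv2.resize(J[220:270,305:355],(400,400),interpolation=cv2.INTER_CUBIC)
o=np.hstack([t1,t2]).astype(float); o=255*(o/255)**.7
cv2.imwrite("pics/arbor.png",o[:,:,::-1].astype(np.uint8))
E
python3 m.py
```

```text
spacer 56 circ 608.7 235.9 d 44.5 ell [608.7 235.9] [42.3 43.5] px [238.5 225.5]
washer 70 circ 473.3 195.3 d 53.9 ell [473.6 195.4] [50.9 51.8] px [257.2 287.1]
bigwasher 88 circ 359.7 169.9 d 69.4 ell [359.8 170. ] [66.5 67.2] px [269.4 339.3]
ret 90 circ 500.2 -212.9 d 57.2 ell [ 500.1 -213.1] [51.7 53.2] px [445.7 274. ]
ret2 79 circ 593.9 -302.1 d 57.3 ell [ 594.  -301.3] [51.6 54.9] px [487.  230.4]
washerkeys [487.3 191.7  10. ] [462.9 196.   10. ] mid [475.1 193.8  10. ] ang 2.966
retmarks [ 521.9 -218.7   20. ] [ 478.4 -210.7   20. ] mid [ 500.1 -214.7   20. ] ang 2.96
slotband [630.6  58.3 110. ] [607.5  39.3 110. ] mid [619.   48.8 110. ] ang -2.455
```

View pics/arbor.png

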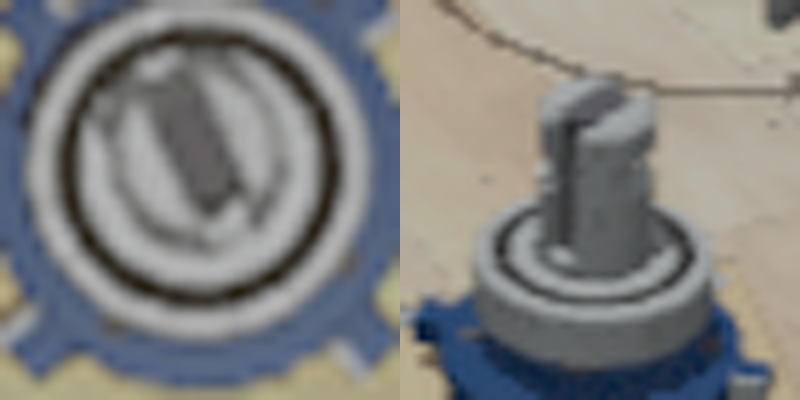

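The left half shows the arbor from above. A dark web runs from about (160,80) to (225,205), and the slots are at its ends, with bright slot floors at (155,65) and (235,220). In the right half, one slot faces the scene camera at (570,150). Next I measure the arbor's centre and slot angle.

```bash
cat > a.py <<'E'
from h import *
f=grab_frame("top"); I=f["frame"]; g=grab_frame("scene")
h=cv2.cvtColor(I,cv2.COLOR_RGB2HSV).astype(int); S,V=h[...,1],h[...,2]
blue=(h[...,0]>100)&(h[...,0]<130)&(S>90)
w=np.zeros(blue.shape,np.uint8); w[195:246,298:352]=blue[195:246,298:352]
cs,hi=cv2.findContours(w,cv2.RETR_CCOMP,cv2.CHAIN_APPROX_NONE)
k=max([c for c,q in zip(cs,hi[0]) if q[3]>=0],key=cv2.contourArea)[:,0,:]
P=np.array([ray(f,a,b,66)[:2] for a,b in k],np.float32); print("bearing",cv2.fitEllipse(P))
T=lambda x,y:(307+(x+.5)/11.43-.5,205+(y+.5)/11.43-.5)
G=I[205:240,307:342].mean(2)
U=cv2.resize(G,(400,400),interpolation=cv2.INTER_CUBIC)
m=((U<U[130:160,185:205].mean()+22)&(np.hypot(*(np.mgrid[:400,:400]-np.array([143,195])[:,None,None]))<85)).astype(np.uint8)
n,L,s,_=cv2.connectedComponentsWithStats(m); l=L[143,195]; ys,xs=np.nonzero(L==l)
rc=cv2.minAreaRect(np.c_[xs,ys].astype(np.float32)); print(rc,len(xs))
x0,y0=xs.mean(),ys.mean(); e,v=np.linalg.eigh(np.cov(xs,ys)); d=v[:,1]
p,q=ray(f,*T(x0-50*d[0],y0-50*d[1]),110),ray(f,*T(x0+50*d[0],y0+50*d[1]),110)
print("web centre",ray(f,*T(x0,y0),110).round(1),"ang",ang(p,q),np.sqrt(e)*2*12**.5/2)
# slot ends
p,q=ray(f,*T(155,65),66),ray(f,*T(235,220),66); print("floors",p.round(1),q.round(1),((p+q)/2).round(1),ang(p,q))
c=(p+q)/2
for z in(66,110): print(z,"top px",np.round(proj(f,[c[0],c[1],z]),1),"scene px",np.round(proj(g,[c[0],c[1],z]),1))
for n,(x,y) in dict(sp=(608.7,235.9),wa=(473.5,195.3),re=(500,-213.1)).items(): print(n,np.round(proj(g,[x,y,10]),1))
np.save("g.npy",g["frame"])
E
python3 a.py
```

```text
bearing ((617.2831420898438, 48.685638427734375), (66.58172607421875, 68.15970611572266), 128.2025909423828)
((177.37774658203125, 140.10838317871094), (160.75596618652344, 132.1306610107422), 85.31410217285156) 9079
web centre [619.5  49.5 110. ] ang -2.715777268453281 [ 74.2456383  151.08958438]
floors [636.   56.3  66. ] [607.7  41.9  66. ] [621.9  49.1  66. ] -2.672703842825815
66 top px [323.6 217. ] scene px [332.3 250.4]
110 top px [323.5 215.3] scene px [332.9 232.1]
sp [289.8 232.7]
wa [241.5 254.8]
re [340.1 372.6]
```

```bash
cat >> h.py <<'E'
def go(x,y,z,yaw=None):
    s=observe(); Rt=R.from_quat(s["tool_rot"],scalar_first=True); 
    X=Rt.as_matrix()[:,0]; y0=np.arctan2(X[1],X[0]); d=Rt.inv().apply(np.array([x,y,z])-s["tcp_pos"])/10
    tw=[0,0,0]
    if yaw is not None:
        N=R.from_matrix(np.array([[np.cos(yaw),np.sin(yaw),0],[np.sin(yaw),-np.cos(yaw),0],[0,0,-1]]).T); tw=(Rt.inv()*N).as_rotvec()
    print("t",round(s["t"],2),"tcp",s["tcp_pos"].round(1),"yaw",y0.round(3),"F",s["force"].round(1),"gap",round(s["finger_gap"],1),"j6",s["joint_positions"][5].round(2),"slide",d.round(2),"turn",np.round(tw,3))
E
python3 - <<'E'
from h import *
f=np.load("top0.npy",allow_pickle=True).item(); I=f["frame"]
h=cv2.cvtColor(I,cv2.COLOR_RGB2HSV).astype(int)
def dbl(c,z,r0,r1,mask):
    a=[]
    u,v=map(int,proj(f,[*c,z]))
    for y in range(v-20,v+21):
        for x in range(u-20,u+21):
            p=ray(f,x,y,z)[:2]-c; r=np.hypot(*p)
            if r0<r<r1: a.append((np.arctan2(p[1],p[0]),mask[y,x]))
    a=np.array(a); w=a[:,1]-np.median(a[:,1]); w=np.clip(w,0,None); return np.angle((w*np.exp(2j*a[:,0])).sum())/2
V=h[...,2]-h[...,1]
print("washer",dbl(np.array([473.5,195.3]),10,9.5,14.5,V.astype(float)))
print("ret",dbl(np.array([500.1,-213]),20,18,27,V.astype(float)))
go(608.7,235.9,100,2.966)
E
```

```text
washer -0.23487009958955038
ret -0.18417031240354287
t 0.35 tcp [193.  514.9 231.1] yaw 2.783 F [-0.4 -0.3  0.4] gap 85.6 j6 1.44 slide [-48.72 -11.52  13.11] turn [-0.    -0.    -0.183]
```

send_rows --slide '[[-48.7,-11.5,2],[-48.7,-11.5,2],[-48.7,-11.5,2],[-48.7,-11.5,2],[-48.7,-11.5,2],[-48.7,-11.5,2],[-48.7,-11.5,4],[-48.7,-11.5,8],[-48.7,-11.5,13.1],[-48.7,-11.5,13.1]]' --turn '[[0,0,-0.18],[0,0,-0.18],[0,0,-0.18],[0,0,-0.18],[0,0,-0.18],[0,0,-0.18],[0,0,-0.18],[0,0,-0.18],[0,0,-0.18],[0,0,-0.18]]' --grip '[-1,-1,-1,-1,-1,-1,-1,-1,-1,-1]'

```text
t: 1.6
tcp_pos: [605.9, 234.1, 95.3]
tool_rot: [-0.004, 0.09, 0.996, -0.002]
force: [-0.3, -0.5, 0.3]
finger_gap: 85.4
finger_force: 0.0
```

```bash
python3 -c "
from h import *
go(608.7,235.9,1,2.966)"
```

```text
t 1.6 tcp [605.9 234.1  95.3] yaw 2.961 F [-0.3 -0.5  0.3] gap 85.4 j6 0.44 slide [-0.33  0.26  9.42] turn [-0.004 -0.009 -0.005]
```

send_rows --slide '[[0,0,0],[0,0,0]]' --turn '[[0,0,0],[0,0,0]]' --grip '[-1,-1]'

```text
t: 1.85
tcp_pos: [609.7, 237.7, 103.2]
tool_rot: [0.002, 0.089, 0.996, 0.001]
force: [0.2, -0.1, -0.6]
finger_gap: 85.4
finger_force: 0.0
```

```bash
python3 -c "
from h import *
go(608.7,235.9,1,2.966)"
```

```text
t 1.85 tcp [609.7 237.7 103.2] yaw 2.964 F [ 0.2 -0.1 -0.6] gap 85.4 j6 0.44 slide [ 0.11 -0.22 10.22] turn [ 0.002  0.004 -0.002]
```

send_rows --slide '[[0,0,4],[0,0,7],[0,0,8.5],[0,0,9.5],[0,0,9.9],[0,0,9.9],[0,0,9.9],[0,0,9.9],[0,0,9.9],[0,0,9.9]]' --turn '[[0,0,0],[0,0,0],[0,0,0],[0,0,0],[0,0,0],[0,0,0],[0,0,0],[0,0,0],[0,0,0],[0,0,0]]' --grip '[-1,-1,-1,-1,-1,1,1,1,1,1]'

```text
t: 3.1
tcp_pos: [609.5, 236.6, 2.7]
tool_rot: [0.001, 0.089, 0.996, 0.0]
force: [-1.3, -0.3, 5.0]
finger_gap: 43.5
finger_force: 60.5
```

```bash
python3 -c "
from h import *
go(617.8,48.6,140,2.966)"
```

```text
t 3.1 tcp [609.5 236.6   2.7] yaw 2.963 F [-1.3 -0.3  5. ] gap 43.5 j6 0.44 slide [ -4.18 -18.34 -13.74] turn [ 0.001  0.002 -0.003]
```

send_rows --slide '[[0,0,-4],[0,0,-8],[0,0,-12],[-1,-4,-13.9],[-2,-8,-13.9],[-3,-12,-13.9],[-4,-16,-13.9],[-4.18,-18.3,-13.9],[-4.18,-18.3,-13.9],[-4.18,-18.3,-13.9]]' --turn '[[0,0,0],[0,0,0],[0,0,0],[0,0,0],[0,0,0],[0,0,0],[0,0,0],[0,0,0],[0,0,0],[0,0,0]]' --grip '[1,1,1,1,1,1,1,1,1,1]'

```text
t: 4.35
tcp_pos: [617.2, 49.7, 140.3]
tool_rot: [-0.0, 0.089, 0.996, 0.0]
force: [-0.4, -0.8, -0.7]
finger_gap: 43.1
finger_force: 61.5
```

send_rows --slide '[[0,0,0],[0,0,0],[0,0,0]]' --turn '[[0,0,0],[0,0,0],[0,0,0]]' --grip '[1,1,1]'

```text
t: 4.72
tcp_pos: [617.3, 49.4, 140.2]
tool_rot: [-0.0, 0.089, 0.996, 0.0]
force: [-0.3, 0.3, -1.6]
finger_gap: 42.9
finger_force: 61.5
```

Run:
```python
from h import *
go(617.8,48.6,125,2.966)
f=grab_frame("top");g=grab_frame("scene")
a=cv2.resize(f["frame"][175:265,275:365],(400,400),interpolation=cv2.INTER_CUBIC);b=cv2.resize(g["frame"][190:280,290:380],(400,400),interpolation=cv2.INTER_CUBIC)
cv2.imwrite("pics/hover1.png",np.hstack([a,b])[:,:,::-1])
s=observe()["tcp_pos"]
for z in (-3,11): print(proj(g,s+[0,0,z]))
h=cv2.cvtColor(g["frame"],cv2.COLOR_RGB2HSV).astype(int)
m=((h[...,0]>15)&(h[...,0]<32)&(h[...,1]>130)).astype(np.uint8); m[:180]=0;m[290:]=0;m[:,:290]=0;m[:,375:]=0
n,L,st,c=cv2.connectedComponentsWithStats(m); print([(x.tolist(),y.round(1).tolist()) for x,y in zip(st[1:],c[1:]) if x[4]>20])
```

```text
t 4.72 tcp [617.3  49.4 140.2] yaw 2.964 F [-0.3  0.3 -1.6] gap 42.9 j6 0.14 slide [-0.06 -0.07  1.52] turn [ 0.    -0.    -0.002]
(np.float64(331.27843388003896), np.float64(220.84614808309908))
(np.float64(331.4693675575693), np.float64(214.6818647860043))
[([319, 209, 11, 17, 125], [323.8, 217.4]), ([363, 212, 12, 28, 135], [368.3, 224.1])]
```

View pics/hover1.png

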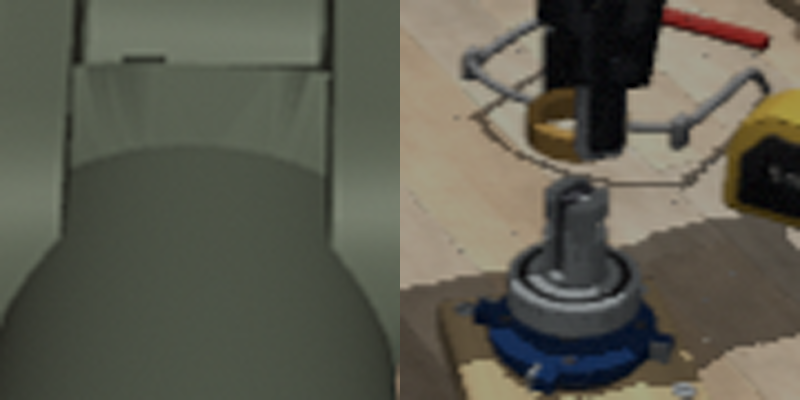

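The hover picture shows the spacer's left edge at about column 319, which puts its centre near 330, and the arbor centred at about 330. They are aligned, so I lower gently.

send_rows --slide '[[0,0,1],[0,0,2],[0,0,2.6],[0,0,2.8],[0,0,3.0],[0,0,3.2],[0,0,3.4],[0,0,3.5]]' --turn '[[0,0,0],[0,0,0],[0,0,0],[0,0,0],[0,0,0],[0,0,0],[0,0,0],[0,0,0]]' --grip '[1,1,1,1,1,1,1,1]'

```text
t: 5.82
tcp_pos: [617.3, 48.8, 105.2]
tool_rot: [0.0, 0.089, 0.996, -0.0]
force: [0.2, 0.5, -1.6]
finger_gap: 43.4
finger_force: 61.5
```

send_rows --slide '[[0,0,0.4],[0,0,0.8],[0,0,1.2],[0,0,1.6],[0,0,2.0],[0,0,2.4],[0,0,2.7],[0,0,3.0],[0,0,3.2],[0,0,3.3]]' --turn '[[0,0,0],[0,0,0],[0,0,0],[0,0,0],[0,0,0],[0,0,0],[0,0,0],[0,0,0],[0,0,0],[0,0,0]]' --grip '[1,1,1,1,1,1,1,1,1,1]'

```text
t: 7.08
tcp_pos: [617.3, 48.8, 72.2]
tool_rot: [-0.0, 0.089, 0.996, -0.0]
force: [0.2, -0.3, -0.6]
finger_gap: 43.3
finger_force: 61.5
```

send_rows --slide '[[0,0,0.1],[0,0,0.2],[0,0,0.3],[0,0,0.35],[0,0,0.35]]' --turn '[[0,0,0],[0,0,0],[0,0,0],[0,0,0],[0,0,0]]' --grip '[1,1,1,1,1]'

```text
t: 7.7
tcp_pos: [617.3, 48.8, 68.8]
tool_rot: [0.0, 0.089, 0.996, -0.0]
force: [0.3, -0.8, -1.0]
finger_gap: 42.5
finger_force: 61.5
```

send_rows --slide '[[0,0,0],[0,0,0],[0,0,0],[0,0,-0.5],[0,0,-3],[0,0,-7],[0,0,-10]]' --turn '[[0,0,0],[0,0,0],[0,0,0],[0,0,0],[0,0,0],[0,0,0],[0,0,0]]' --grip '[-1,-1,-1,-1,-1,-1,-1]'

```text
t: 8.57
tcp_pos: [617.8, 48.8, 170.8]
tool_rot: [0.001, 0.089, 0.996, 0.0]
force: [-1.2, 0.3, 0.2]
finger_gap: 85.7
finger_force: 0.0
```

```bash
python3 -c "
from h import *
go(473.5,195.3,60,2.94)"
```

```text
t 8.57 tcp [617.8  48.8 170.8] yaw 2.963 F [-1.2  0.3  0.2] gap 85.7 j6 0.14 slide [16.83 11.85 11.06] turn [0.    0.002 0.023]
```

send_rows --slide '[[5,3.5,0],[10,7,0],[15,10.5,2],[16.8,11.85,5],[16.8,11.85,8],[16.8,11.85,10.9],[16.8,11.85,10.9],[16.8,11.85,10.9],[16.8,11.85,10.9]]' --turn '[[0,0,0.02],[0,0,0.02],[0,0,0.02],[0,0,0.02],[0,0,0.02],[0,0,0.02],[0,0,0.02],[0,0,0.02],[0,0,0.02]]' --grip '[-1,-1,-1,-1,-1,-1,-1,-1,-1]'

```text
t: 9.7
tcp_pos: [474.3, 195.5, 61.1]
tool_rot: [0.001, 0.099, 0.995, 0.0]
force: [0.1, -0.5, 0.5]
finger_gap: 85.5
finger_force: 0.0
```

Run:
```python
from h import *
go(473.5,195.3,-1,2.94)
f=grab_frame("top");g=grab_frame("scene")
b=cv2.resize(g["frame"][190:290,215:365],(780,520),interpolation=cv2.INTER_CUBIC)
cv2.imwrite("pics/sp_on.png",b[:,:,::-1])
```

```text
t 9.7 tcp [474.3 195.5  61.1] yaw 2.943 F [ 0.1 -0.5  0.5] gap 85.5 j6 0.45 slide [ 0.09 -0.04  6.21] turn [0.001 0.002 0.003]
```

View pics/sp_on.png

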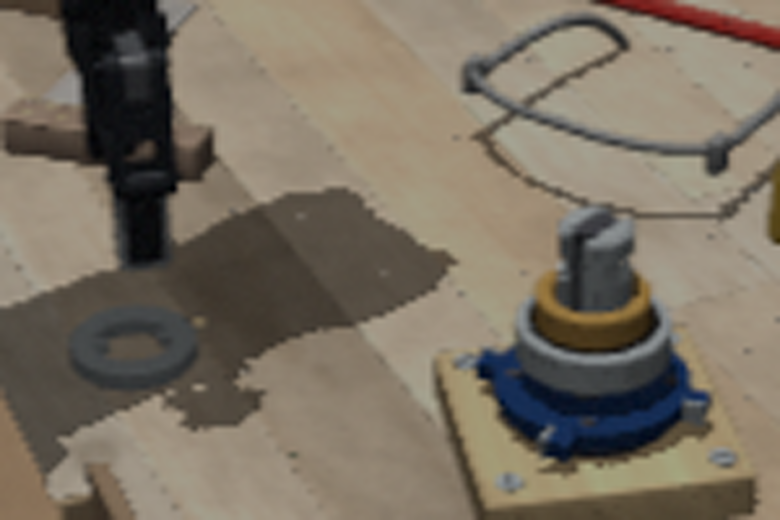

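The spacer sits on the bearing around (593,310) in the crop, and the gripper is above the washer at (133,345).

send_rows --slide '[[0.05,0,3],[0.05,0,5],[0.05,0,5.7],[0.05,0,5.9],[0.05,0,5.9],[0.05,0,5.9],[0.05,0,5.9],[0.05,0,5.9],[0.05,0,5.9]]' --turn '[[0,0,0],[0,0,0],[0,0,0],[0,0,0],[0,0,0],[0,0,0],[0,0,0],[0,0,0],[0,0,0]]' --grip '[-1,-1,-1,-1,1,1,1,1,1]'

```text
t: 10.92
tcp_pos: [473.3, 195.6, 2.2]
tool_rot: [0.001, 0.099, 0.995, 0.0]
force: [-1.9, -2.0, 8.2]
finger_gap: 50.6
finger_force: 60.6
```

```bash
python3 -c "
from h import *
go(617.3,48.8,140,-2.673)"
```

```text
t 10.93 tcp [473.3 195.6   2.2] yaw 2.943 F [-1.9 -2.   8.2] gap 50.6 j6 0.45 slide [-17.04 -11.54 -13.76] turn [ 0.     0.002 -0.667]
```

send_rows --slide '[[0,0,-3],[0,0,-8],[0,0,-13.8],[-4,-3,-13.8],[-8,-6,-13.8],[-12,-9,-13.8],[-16,-11,-13.8],[-17,-11.5,-13.8],[-17,-11.5,-13.8],[-17,-11.5,-13.8]]' --turn '[[0,0,0],[0,0,0],[0,0,-0.1],[0,0,-0.25],[0,0,-0.4],[0,0,-0.5],[0,0,-0.65],[0,0,-0.667],[0,0,-0.667],[0,0,-0.667]]' --grip '[1,1,1,1,1,1,1,1,1,1]'

```text
t: 12.18
tcp_pos: [615.2, 50.1, 138.7]
tool_rot: [-0.001, -0.232, 0.973, 0.0]
force: [-0.8, 0.6, -1.0]
finger_gap: 50.1
finger_force: 62.8
```

send_rows --slide '[[0,0,0],[0,0,0]]' --turn '[[0,0,0],[0,0,0]]' --grip '[1,1]'

```text
t: 12.42
tcp_pos: [616.0, 49.8, 139.0]
tool_rot: [-0.0, -0.232, 0.973, 0.0]
force: [0.8, -0.1, -0.7]
finger_gap: 50.1
finger_force: 62.8
```

```bash
python3 -c "
from h import *
go(617.3,48.8,110,-2.673)"
```

```text
t 12.43 tcp [616.   49.8 139. ] yaw -2.672 F [ 0.8 -0.1 -0.7] gap 50.1 j6 -0.51 slide [-0.06 -0.15  2.9 ] turn [ 0.    -0.     0.001]
```

send_rows --slide '[[-0.06,-0.15,0.8],[-0.06,-0.15,1.6],[-0.06,-0.15,2.2],[-0.06,-0.15,2.6],[-0.06,-0.15,2.8],[-0.06,-0.15,2.9],[-0.06,-0.15,2.9]]' --turn '[[0,0,0],[0,0,0],[0,0,0],[0,0,0],[0,0,0],[0,0,0],[0,0,0]]' --grip '[1,1,1,1,1,1,1]'

```text
t: 13.3
tcp_pos: [617.7, 48.1, 110.0]
tool_rot: [0.0, -0.232, 0.973, 0.0]
force: [-0.9, 0.6, 0.4]
finger_gap: 50.5
finger_force: 62.9
```

send_rows --slide '[[0,0,0.1],[0,0,0.2],[0,0,0.3],[0,0,0.4],[0,0,0.5],[0,0,0.5]]' --turn '[[0,0,0],[0,0,0],[0,0,0],[0,0,0],[0,0,0],[0,0,0]]' --grip '[1,1,1,1,1,1]'

```text
t: 14.05
tcp_pos: [618.3, 49.0, 108.3]
tool_rot: [0.002, -0.232, 0.973, 0.001]
force: [-7.0, 2.8, 20.1]
finger_gap: 50.4
finger_force: 65.3
```

send_rows --slide '[[0,0,-0.4],[0,0,-0.8],[0,0,-0.8],[0,0,-0.8]]' --turn '[[0,0,0],[0,0,0],[0,0,0],[0,0,0]]' --grip '[1,1,1,1]'

```text
t: 14.55
tcp_pos: [617.7, 47.8, 112.3]
tool_rot: [-0.0, -0.232, 0.973, -0.0]
force: [-0.0, 0.9, -0.8]
finger_gap: 50.5
finger_force: 62.9
```

Run:
```python
from h import *
go(617.3,48.8,110,-2.673)
g=grab_frame("scene"); s=observe()["tcp_pos"]
b=cv2.resize(g["frame"][200:270,295:365],(560,560),interpolation=cv2.INTER_CUBIC)
b=(255*(b/255.)**.6).astype(np.uint8)
cv2.imwrite("pics/wa_h.png",b[:,:,::-1]); 
for p in [s+[0,0,3],[617.3,48.8,110],[617.3,48.8,80]]: u,v=proj(g,p); print((u-295)*8,(v-200)*8)
```

```text
t 14.55 tcp [617.7  47.8 112.3] yaw -2.674 F [-0.   0.9 -0.8] gap 50.5 j6 -0.51 slide [-0.01  0.1   0.23] turn [ 0.    -0.001 -0.001]
291.2692524629929 244.81054256401944
287.8140594792153 261.3736897120459
284.68919503854204 362.01585800486237
```

View pics/wa_h.png

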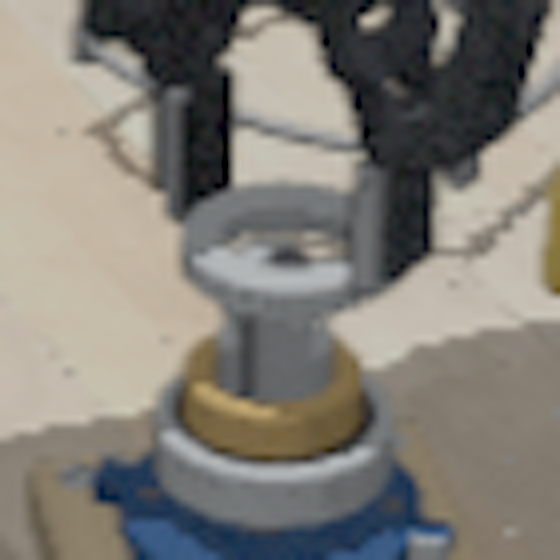

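The picture shows the washer over the arbor, its ellipse spanning about x=185 to 375 against an arbor centre near 279. The tool sits about 1 mm too far in -y, so I correct that and try again.

send_rows --slide '[[0,0.1,0],[0,0.1,0.1],[0,0.1,0.2],[0,0.1,0.3],[0,0.1,0.4],[0,0.1,0.45],[0,0.1,0.5]]' --turn '[[0,0,0],[0,0,0],[0,0,0],[0,0,0],[0,0,0],[0,0,0],[0,0,0]]' --grip '[1,1,1,1,1,1,1]'

```text
t: 15.48
tcp_pos: [617.1, 49.2, 107.8]
tool_rot: [-0.0, -0.232, 0.973, 0.0]
force: [-0.8, 1.7, 0.3]
finger_gap: 50.2
finger_force: 63.0
```

send_rows --slide '[[0,0,0.1],[0,0,0.2],[0,0,0.3],[0,0,0.4]]' --turn '[[0,0,0],[0,0,0],[0,0,0],[0,0,0]]' --grip '[1,1,1,1]'

```text
t: 15.98
tcp_pos: [617.1, 49.2, 103.7]
tool_rot: [-0.0, -0.232, 0.973, 0.0]
force: [-1.7, 3.4, 1.1]
finger_gap: 50.8
finger_force: 63.1
```

send_rows --slide '[[0,0.05,0.2],[0,0.05,0.5],[0,0.05,0.8],[0,0.05,1.1],[0,0.05,1.4],[0,0.05,1.6],[0,0.05,1.8]]' --turn '[[0,0,0],[0,0,0],[0,0,0],[0,0,0],[0,0,0],[0,0,0],[0,0,0]]' --grip '[1,1,1,1,1,1,1]'

```text
t: 16.85
tcp_pos: [617.1, 49.3, 85.6]
tool_rot: [-0.0, -0.232, 0.973, -0.0]
force: [-1.0, 2.0, 0.2]
finger_gap: 50.0
finger_force: 63.1
```

send_rows --slide '[[0,0.03,0.1],[0,0.03,0.2],[0,0.03,0.3],[0,0.03,0.35],[0,0.03,0.35]]' --turn '[[0,0,0],[0,0,0],[0,0,0],[0,0,0],[0,0,0]]' --grip '[1,1,1,1,1]'

```text
t: 17.48
tcp_pos: [617.0, 49.4, 82.3]
tool_rot: [0.0, -0.232, 0.973, -0.0]
force: [-1.4, -0.5, -0.3]
finger_gap: 50.0
finger_force: 63.0
```

send_rows --slide '[[0,0,0],[0,0,0],[0,0,0],[0,0,-0.5],[0,0,-3],[0,0,-7],[0,0,-9]]' --turn '[[0,0,0],[0,0,0],[0,0,0],[0,0,0],[0,0,0],[0,0,0],[0,0,0]]' --grip '[-1,-1,-1,-1,-1,-1,-1]'

```text
t: 18.35
tcp_pos: [618.1, 49.6, 175.0]
tool_rot: [0.002, -0.232, 0.973, -0.0]
force: [-0.1, 0.2, -0.1]
finger_gap: 85.3
finger_force: 0.0
```

```bash
python3 -c "
from h import *
go(500.0,-213,70,2.958)"
```

```text
t 18.35 tcp [618.1  49.6 175. ] yaw -2.673 F [-0.1  0.2 -0.1] gap 85.3 j6 -0.51 slide [ 22.42 -18.08  10.47] turn [-0.001  0.003  0.652]
```

send_rows --slide '[[4,-3.2,0],[8,-6.4,0],[12,-9.6,0],[16,-12.8,0],[20,-16,2],[22.3,-18.1,5],[22.3,-18.1,8],[22.3,-18.1,10.2],[22.3,-18.1,10.2],[22.3,-18.1,10.2]]' --turn '[[0,0,0.1],[0,0,0.2],[0,0,0.3],[0,0,0.4],[0,0,0.5],[0,0,0.65],[0,0,0.65],[0,0,0.65],[0,0,0.65],[0,0,0.65]]' --grip '[-1,-1,-1,-1,-1,-1,-1,-1,-1,-1]'

```text
t: 19.6
tcp_pos: [500.3, -212.8, 71.3]
tool_rot: [0.001, 0.091, 0.996, -0.0]
force: [0.2, 0.0, -0.0]
finger_gap: 85.2
finger_force: 0.0
```

send_rows --slide '[[0,0,0],[0,0,0]]' --turn '[[0,0,0],[0,0,0]]' --grip '[-1,-1]'

```text
t: 19.85
tcp_pos: [500.2, -212.8, 71.2]
tool_rot: [0.001, 0.091, 0.996, -0.0]
force: [-0.4, 0.7, -0.5]
finger_gap: 85.4
finger_force: 0.0
```

Run:
```python
from h import *
go(500.0,-213,5,2.958)
g=grab_frame("scene")
b=cv2.resize(g["frame"][190:410,275:430],(564,600*220//220),interpolation=cv2.INTER_CUBIC)
cv2.imwrite("pics/wa_on.png",b[:600,:,::-1])
```

```text
t 19.85 tcp [ 500.2 -212.8   71.2] yaw 2.96 F [-0.4  0.7 -0.5] gap 85.4 j6 -0.36 slide [ 0.03 -0.02  6.62] turn [-0.001  0.001  0.002]
```

View pics/wa_on.png

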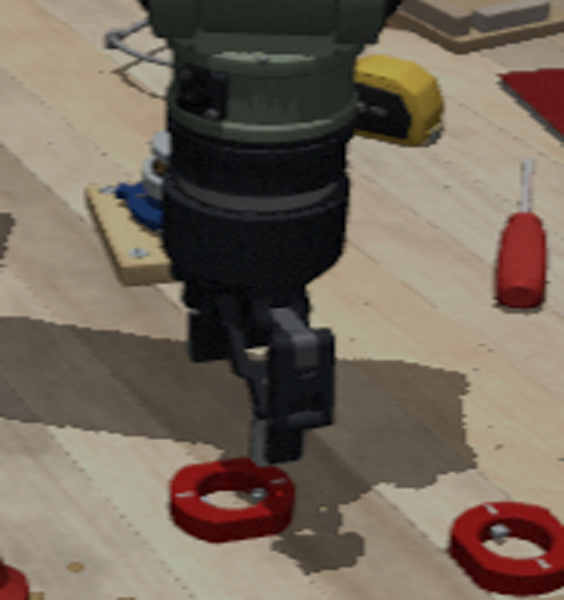

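The washer's place is hidden behind the arm here. The gripper stands over the left retainer at about (232,500) in the crop. The other retainer is at (510,545), and the red corner at lower left is the glue bottle's cap.

send_rows --slide '[[0,0,3],[0,0,5],[0,0,6.2],[0,0,6.6],[0,0,6.6],[0,0,6.6],[0,0,6.6],[0,0,6.6],[0,0,6.6]]' --turn '[[0,0,0],[0,0,0],[0,0,0],[0,0,0],[0,0,0],[0,0,0],[0,0,0],[0,0,0],[0,0,0]]' --grip '[-1,-1,-1,-1,1,1,1,1,1]'

```text
t: 21.02
tcp_pos: [500.3, -213.0, 5.5]
tool_rot: [0.001, 0.091, 0.996, -0.0]
force: [-0.9, -0.3, 5.6]
finger_gap: 48.4
finger_force: 62.3
```

```bash
python3 -c "
from h import *
go(617.1,49.2,145,-2.673); print(observe()['ft_torque'])"
```

```text
t 21.02 tcp [ 500.3 -213.     5.5] yaw 2.96 F [-0.9 -0.3  5.6] gap 48.4 j6 -0.36 slide [ -6.77  27.89 -13.96] turn [-0.001  0.001 -0.65 ]
[0.15304277 0.21739422 0.02847897]
```

send_rows --slide '[[0,0,-4],[0,0,-9],[0,0,-14],[-1.5,6,-14],[-3,12,-14],[-4.5,18,-14],[-6,24,-14],[-6.77,27.8,-14],[-6.77,27.9,-14],[-6.77,27.9,-14]]' --turn '[[0,0,0],[0,0,0],[0,0,-0.1],[0,0,-0.2],[0,0,-0.35],[0,0,-0.5],[0,0,-0.65],[0,0,-0.65],[0,0,-0.65],[0,0,-0.65]]' --grip '[1,1,1,1,1,1,1,1,1,1]'

```text
t: 22.28
tcp_pos: [616.2, 49.4, 144.2]
tool_rot: [-0.0, -0.232, 0.973, -0.0]
force: [0.9, -0.6, -0.3]
finger_gap: 48.2
finger_force: 62.6
```

send_rows --slide '[[0,0,0],[0,0,0],[0,0,0],[0,0,0]]' --turn '[[0,0,0],[0,0,0],[0,0,0],[0,0,0]]' --grip '[1,1,1,1]'

```text
t: 22.78
tcp_pos: [616.6, 49.2, 144.4]
tool_rot: [0.0, -0.232, 0.973, -0.0]
force: [0.2, -0.0, -0.7]
finger_gap: 48.3
finger_force: 62.6
```

Run:
```python
from h import *
go(617.1,49.2,120,-2.673); print(observe()['ft_torque'])
g=grab_frame("scene")
b=cv2.resize(g["frame"][190:270,290:370],(560,560),interpolation=cv2.INTER_CUBIC)
b=(255*(b/255.)**.6).astype(np.uint8)
cv2.imwrite("pics/re_h.png",b[:,:,::-1])
```

```text
t 22.77 tcp [616.6  49.2 144.4] yaw -2.674 F [ 0.2 -0.  -0.7] gap 48.3 j6 -0.51 slide [-0.04 -0.02  2.44] turn [-0.     0.    -0.001]
[ 0.03540453  0.0172058  -0.01625515]
```

View pics/re_h.png

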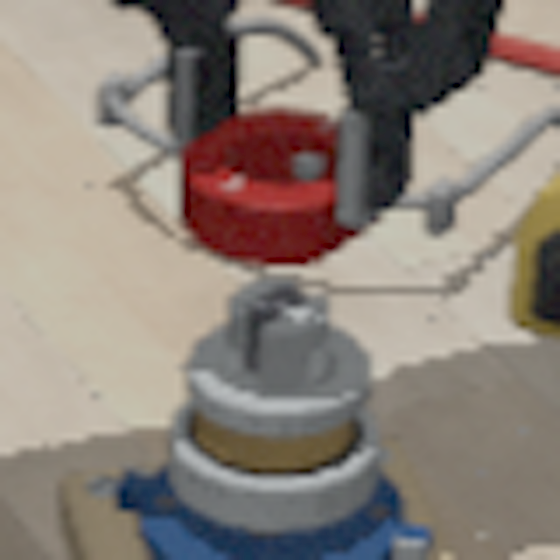

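The washer is seated on the spacer (crop (280,385)), and the retainer hangs over the arbor with its white mark facing the slot. I lower it gently.

send_rows --slide '[[-0.03,0,1],[-0.03,0,2],[-0.03,0,2.6],[-0.03,0,2.8],[-0.03,0,3.0],[-0.03,0,3.2],[-0.03,0,3.3],[-0.03,0,3.4]]' --turn '[[0,0,0],[0,0,0],[0,0,0],[0,0,0],[0,0,0],[0,0,0],[0,0,0],[0,0,0]]' --grip '[1,1,1,1,1,1,1,1]'

```text
t: 23.82
tcp_pos: [617.2, 49.9, 110.5]
tool_rot: [0.0, -0.232, 0.973, 0.0]
force: [0.8, -0.7, -0.6]
finger_gap: 48.4
finger_force: 62.7
```

send_rows --slide '[[0,0,0.1],[0,0,0.2],[0,0,0.3],[0,0,0.4],[0,0,0.5],[0,0,0.6]]' --turn '[[0,0,0],[0,0,0],[0,0,0],[0,0,0],[0,0,0],[0,0,0]]' --grip '[1,1,1,1,1,1]'

```text
t: 24.58
tcp_pos: [617.2, 49.9, 104.4]
tool_rot: [0.0, -0.232, 0.973, 0.0]
force: [1.4, 2.2, 0.6]
finger_gap: 48.2
finger_force: 62.8
```

send_rows --slide '[[0,0,0.2],[0,0,0.4],[0,0,0.6],[0,0,0.8],[0,0,0.9],[0,0,1.0],[0,0,1.1],[0,0,1.2]]' --turn '[[0,0,0],[0,0,0],[0,0,0],[0,0,0],[0,0,0],[0,0,0],[0,0,0],[0,0,0]]' --grip '[1,1,1,1,1,1,1,1]'

```text
t: 25.58
tcp_pos: [617.2, 49.9, 93.0]
tool_rot: [0.0, -0.232, 0.973, 0.0]
force: [-0.0, 3.1, 6.9]
finger_gap: 48.1
finger_force: 63.5
```

send_rows --slide '[[0,0,0.1],[0,0,0.2],[0,0,0.3],[0,0,0.4],[0,0,0.5],[0,0,0.5]]' --turn '[[0,0,0],[0,0,0],[0,0,0],[0,0,0],[0,0,0],[0,0,0]]' --grip '[1,1,1,1,1,1]'

```text
t: 26.32
tcp_pos: [617.3, 49.9, 88.8]
tool_rot: [0.001, -0.232, 0.973, -0.0]
force: [-1.0, 3.0, 11.9]
finger_gap: 48.0
finger_force: 64.1
```

send_rows --slide '[[0,0,0.05],[0,0,0.05],[0,0,0.05],[0,0,0.05],[0,0,0.05],[0,0,0.05]]' --turn '[[0,0,0],[0,0,0.1],[0,0,0.2],[0,0,0.3],[0,0,0.4],[0,0,0.5]]' --grip '[1,1,1,1,1,1]'

```text
t: 27.08
tcp_pos: [617.8, 48.7, 88.6]
tool_rot: [0.001, 0.018, 1.0, -0.001]
force: [-0.1, 0.0, 12.0]
finger_gap: 48.3
finger_force: 64.0
```

```bash
python3 -c "
from h import *
go(617.2,49.6,88.3,-3.973+6.2832); print(observe()['ft_torque'])"
```

```text
t 27.07 tcp [617.8  48.7  88.6] yaw 3.106 F [-0.1  0.  12. ] gap 48.3 j6 -0.0 slide [0.06 0.09 0.03] turn [-0.001  0.003  0.796]
[0.13545454 0.06304041 0.14068491]
```

send_rows --slide '[[0,0,0],[0,0,0],[0,0,0],[0,0,0],[0,0,0],[0,0,0],[0,0,0],[0,0,0],[0,0,0]]' --turn '[[0,0,0.1],[0,0,0.2],[0,0,0.3],[0,0,0.4],[0,0,0.5],[0,0,0.6],[0,0,0.7],[0,0,0.79],[0,0,0.79]]' --grip '[1,1,1,1,1,1,1,1,1]'

```text
t: 28.2
tcp_pos: [617.8, 48.4, 88.6]
tool_rot: [0.002, 0.4, 0.916, -0.001]
force: [-0.7, 0.5, 11.4]
finger_gap: 48.2
finger_force: 64.1
```

```bash
python3 -c "
from h import *
go(617.2,49.2,92.5,-3.973+6.2832); print(observe()['ft_torque'])"
```

```text
t 28.2 tcp [617.8  48.4  88.6] yaw 2.318 F [-0.7  0.5 11.4] gap 48.2 j6 0.78 slide [ 0.1   0.01 -0.39] turn [-0.     0.004  0.008]
[ 0.00108294  0.15011091 -0.20230777]
```

send_rows --slide '[[0,0,-0.1],[0,0,-0.2],[0,0,-0.3],[0,0,-0.4],[0,0,-0.45],[0,0,-0.45]]' --turn '[[0,0,0],[0,0,0],[0,0,0],[0,0,0],[0,0,0],[0,0,0]]' --grip '[1,1,1,1,1,1]'

```text
t: 28.95
tcp_pos: [617.7, 48.4, 92.3]
tool_rot: [0.001, 0.4, 0.917, -0.001]
force: [1.3, -1.2, 5.9]
finger_gap: 47.8
finger_force: 63.5
```

send_rows --slide '[[0,0,-0.1],[0,0,-0.15],[0,0,-0.15]]' --turn '[[0,0,0],[0,0,0],[0,0,0]]' --grip '[1,1,1]'

```text
t: 29.32
tcp_pos: [617.7, 48.4, 92.6]
tool_rot: [0.001, 0.4, 0.917, -0.001]
force: [4.6, -3.0, -0.1]
finger_gap: 47.9
finger_force: 62.7
```

Lifting another 1.5 mm moved the tool only 0.3 mm. The lugs are against the notch roof at the locked height, so I let go and retreat.

send_rows --slide '[[0,0,0],[0,0,0],[0,0,0],[0,0,-0.5],[0,0,-3],[0,0,-7],[0,0,-9],[4,2,-10],[10,4,-11],[16,6,-12]]' --turn '[[0,0,0],[0,0,0],[0,0,0],[0,0,0],[0,0,0],[0,0,0],[0,0,0],[0,0,0],[0,0,0],[0,0,0]]' --grip '[-1,-1,-1,-1,-1,-1,-1,-1,-1,-1]'

```text
t: 30.58
tcp_pos: [552.5, 206.2, 213.1]
tool_rot: [0.0, 0.4, 0.917, 0.0]
force: [0.5, 0.5, 0.5]
finger_gap: 85.7
finger_force: 0.0
```

send_rows --slide '[[4,3,0],[6,6,0],[6,6,0],[6,6,0]]' --turn '[[0,0,0],[0,0,0],[0,0,0],[0,0,0]]' --grip '[-1,-1,-1,-1]'

```text
t: 31.08
tcp_pos: [555.9, 289.4, 212.3]
tool_rot: [-0.0, 0.399, 0.917, -0.0]
force: [0.3, -0.5, -0.8]
finger_gap: 85.3
finger_force: 0.0
```

Run:
```python
from h import *
go(617.2,49.2,92.5)
f=grab_frame("top");g=grab_frame("scene")
a=cv2.resize(f["frame"][195:240,300:345],(390,500),interpolation=cv2.INTER_CUBIC);a=cv2.resize(f["frame"][195:240,300:345],(390,390),interpolation=cv2.INTER_CUBIC)
b=cv2.resize(g["frame"][210:275,300:365],(390,390),interpolation=cv2.INTER_CUBIC)
o=(255*(np.hstack([a,b])/255.)**.7).astype(np.uint8)
cv2.imwrite("pics/final.png",o[:,:,::-1])
```

```text
t 31.07 tcp [555.9 289.4 212.3] yaw 2.32 F [ 0.3 -0.5 -0.8] gap 85.3 j6 1.18 slide [-21.76 -11.86  11.99] turn [0 0 0]
```

View pics/final.png

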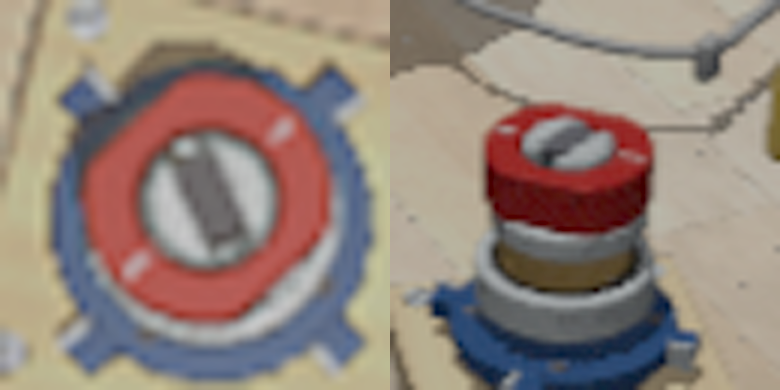

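The final picture shows the retainer level on the stack. Its white marks, at (283,130) and (135,265), are about 70° clockwise of the slots. The arm is clear.

```bash
python3 -c "
from h import *
print(job_done())"
```

```text
the job is handed in; nothing more can be done
None
```

I fitted the spacer, keyed washer and red retainer in order and handed the job in at about 31 s; the retainer stayed locked at notch height after release, and the washer's first try pressed the arbor with about 20 N before I re-centred it.

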